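Clip the spice infuser inside the stock pot

ROBOT

A 6-joint arm with a two-finger parallel gripper is mounted at the origin on a cart in front of the work surface, level with it; the furniture and walls round the work are solid. World frame = base frame: x ahead of the robot, y to its left, z up, the work surface at z = 0. Lengths are in mm, angles in rad, forces in N, time in s.
With the tool pointing down it reaches from about 275 to 725 mm from the base axis. Payload 15.9 kg.
Tool frame: the origin (TCP) lies on the mounting face of the last link; the fingertips stand 173 mm ahead of it and the grasp point (between the pads) lies 155 mm ahead of it (bot.grip_point_offset is the z of the grasp point in the tool frame, in mm); z points along the fingers, y is the line along which they close (so a half turn about z gives the same grasp; the last joint's range is limited). The gripper opens to 85 mm and grips with 20 to 120 N. Pads are 22 mm wide; open, the fingers measure 114 mm over their backs; the gripper's body (76 mm by 85 mm) begins 54 mm behind the grasp point. The pads swing forward as they close: fully open they stand 13 mm farther back than shut.
Start: joints at [-1.271, 0.213, -0.034, 1.323, 0, 1.571], TCP at [147.659, -477.685, 404.706] pointing down, gripper open.
Joint ranges: [-2.98, 2.98], [-0.74, 1.72], [-1.14, 1.35], [-2.1, 2.04], [-1.57, 1.44], [-3.14, 3.14]. Speed limits (rad/s): [1.89, 1.89, 2.39, 2.57, 3.14, 3.14].

INTERFACE

Orientations are given as a unit quaternion [w, x, y, z].
In Python, from rig import bot, optics, ticket gives the robot as it stands. The module is installed in compiled form; this text tells all that it offers.
- The arm moves only by the tool move_arm, never from a script. Its argument "increments" is text: rows parted by semicolons, each of 6 numbers parted by spaces: the shift along the tool's x, y, z in cm, then the turn, a rotation vector about the tool's x, y, z in degrees. A call has exactly 5 rows; each row is the pose to reach, as a shift and turn from the pose commanded when the call began, along the tool's axes at that moment; what a row does not reach only later rows make up. A row lasts 1/12 s, in which the tool goes at most 41.7 mm and 7.16 degrees, less where a joint would pass 70% of its speed; a pose out of reach is approached as far as the arm can. A call with a gripper value outside its range is refused whole. "grip" is the opening, from 0 (shut) to 1 (fully open), set as the call begins (left out, the last holds). The fingers move at their own pace and stop on an object; "force" is the grip in N (left out, the last holds). Time passes only in rows, so rows that repeat a pose let the fingers close, or fill a call up. It gives the time, the measured TCP pose, the force, the opening and the grip force at its end, in the units of the state.
- bot.state(): the state, without advancing time (a new reading comes with each control period).
- optics.read_camera(name): name is "scene" or "top"; returns a dict with "pixels" (480x640x3 uint8, blue, green, red), "camera_matrix" (3x3 intrinsics, pixels), "world_to_cam" (4x4, takes a point from world to camera coordinates). Camera axes: x right, y up, looking along -z (the intrinsics and any distortion apply to the point x, -y, -z); pixel columns grow to the right and rows downward; lengths in mm; the calibration is good to about 2 mm. A picture is of the moment at which its call begins. There is no depth.
- ticket.hand_in(): hands the job in; it is judged then, once.
The state is a dict: "clock": time; "q": joint angles; "qvel": joint speeds; "joint_torque": joint torques, N m; "eef_pos": TCP position; "tool_rot": TCP orientation; "wrist_force": force on the tool from outside, world axes, zero at the start; "moment": the same for the moment, N m; "grip_width": finger opening in mm; "gripper_force": force on a finger pad.
Only numpy, scipy, OpenCV 4.12 (cv2) and the standard library are available. Lean on these libraries where they do the work, as an engineer would, in place of code of your own. Each camera call takes 0.05 s, during which the arm holds its last target. There are 200 camera calls.

TASK

Get the stock pot ready for the spices: take its lid off and lay it flat, knob up, on the hob without dropping it, then hang the spice infuser inside the pot by pushing its spring clip down over the rim, clear of the pot's two handles, until the bend of the clip sits fully home on the rim. Feel for the rim and press gently, so that nothing is bent and the pot stays where it stands; leave the kettle, pepper mill, salt shaker and spice jar alone.

Things in the scene. Friction and masses are not known exactly. Their poses are not given: they have to be found in the camera images.
- pot: Loose round steel stock pot, about 1.4 kg, slides under some 6 N. Origin: centre of the underside, z up. Upright wall 3 mm thick, outer radius 90, inner 87 mm; top edge of the rim at z = 130, inner floor at 5 mm. Two loop handles on its +y and -y sides at z = 100 mm, 80 mm long in x, out to a radius of 122 mm; the rest of the rim is plain. Covered by the lid at the start.
- lid: Loose domed steel lid, 185 mm across, 0.35 kg. Origin: centre of its underside, z up. A plug of radius 83 mm (z = 0 to 5 mm) drops into the pot, 4 mm to spare all round; the flange (z = 5 to 8 mm) rests on the rim, the lid's origin then 125 mm above the pot's. Laid on the hob it stands on the plug, origin at hob level (z = 0 of the world). Dome 20 mm high.
- lid_knob (a point): Middle of the lid's round black knob, 42 mm above the lid's origin: knob 32 mm in diameter, from z = 28 to 52 mm of the lid, to be gripped from above.
- infuser: Loose clip-on steel wire infuser, 0.2 kg, standing on the hob. Origin: centre of the underside, z up. Round basket 55 mm across, 88 high; up its -x side a strap 20 mm wide, outer face at x = -28, flush with the basket's back. The strap's top bends out to -x (flat underside at z = 95), with a spring lip coming down outside. Hung: basket in the pot, pot wall between strap and lip (x = -31 to -28).
- infuser_seat (a point): Middle of the underside of the infuser's bend, at x = -29.5, y = 0, z = 95 mm of the infuser: fully home it rests on the middle of the rim's edge, 88.5 mm from the pot's axis and 130 mm above the pot's underside, with the infuser upright.
- infuser_grip (a point): Where to take the infuser's black grip from above, across y: x = -29.5, z = 128 mm of the infuser. Grip 15 mm in x, 22 in y, 36 high. Its rivet sits in a slot: it rocks 0.13 rad about y, so a held infuser droops, its foot swinging up to 22 mm to -x, and slides up to 10 mm down under 5 N. Where in the slot it starts is not measured, so only the force tells when the clip is home.
- infuser_lip (a joint): Spread of the spring lip, rad: 0 at rest, about 0.12 with the pot's wall in it. 18 mm wide; at rest its knuckle, at z = 80 mm of the infuser, is 1.3 mm from the strap; below, it flares to its lower edge at z = 63 mm, 7 mm from the strap: the rim must enter this mouth. Pushing on takes 3 to 12 N, most as the knuckle spreads, 15 mm above home; at home it stops hard. More than 25 N of push harms it.
- kettle: White whistling kettle, 228 x 265 mm and 256 mm high, on the hob at the back right; origin: centre of its underside. A bystander.
- pepper_mill: Brown wooden pepper mill, 58 mm across, 150 mm high, at the back of the hob; origin: centre of its underside. A bystander.
- salt_shaker: Glass salt shaker with a rounded cap, 44 mm across, 90 mm high, at the back of the hob; origin: centre of its underside. A bystander.
- spice_jar: Small glass spice jar with a red cap, 47 mm across, 97 mm high, at the back of the hob; origin: centre of its underside. A bystander.

How it is judged:
By the outcome, as a careful person would: the job done as asked, in the order asked, and still so for the second after the job is handed in, with the robot touching nothing.
It also fails if it takes over 64 s, if anything falls off the work surface, if the arm or the gripper's body presses on something with over 40 N, if the wrist force passes 120 N, or if a joint passes its speed limit or range.

## Working session

There is one attempt and no reset: what is moved stays moved. The work goes in short steps, Python scripts to look and compute and a tool call to move; the robot and the scene stay as the last step left them, time stands still between calls to the robot, and variables do not carry over. Pictures are saved under pics/ and viewed, at most 10 in all, crops included, and the job is handed in when it is done.

Besides the shell and the picture viewer there is one more tool, called by a JSON object that holds its "op" and its "data". move_arm: Moves the arm, as the interface text tells. Its arguments: {"type":"object","properties":{"increments":{"type":"string"},"grip":{"type":"number"},"force":{"type":"number"}},"required":["increments"]}

```bash
mkdir -p pics; python3 - <<'E'
from rig import bot, optics
import cv2,numpy as np
for n in("scene","top"):
    r=optics.read_camera(n); cv2.imwrite(f"pics/{n}0.png",r["pixels"]); print(n,r["camera_matrix"].tolist(),np.round(r["world_to_cam"],4).tolist(),[k for k in r])
print(bot.state(),bot.grip_point_offset)
E
```

```text
scene [[435.17808360393184, 0.0, 324.98284392194364], [0.0, 435.17808360393184, 238.32670334923895], [0.0, 0.0, 1.0]] [[0.0219, 0.9997, -0.01, 55.301], [-0.7293, 0.0228, 0.6838, 373.9572], [0.6838, -0.0077, 0.7296, -1365.1164], [0.0, 0.0, 0.0, 1.0]] ['pixels', 'camera_matrix', 'world_to_cam']
top [[594.1765926775257, 0.0, 327.2561019251588], [0.0, 594.1765926775257, 220.734936170727], [0.0, 0.0, 1.0]] [[0.0287, -0.9993, 0.0255, -114.9635], [0.9881, 0.0322, 0.1505, -625.9152], [-0.1512, 0.0209, 0.9883, -1331.0092], [0.0, 0.0, 0.0, 1.0]] ['pixels', 'camera_matrix', 'world_to_cam']
{'clock': 0.1, 'q': array([-1.27101561e+00,  2.13326166e-01, -3.49609818e-02,  1.32351937e+00,
       -8.22859959e-06,  1.57078057e+00]), 'qvel': array([-2.37603325e-04, -5.99725542e-04,  6.17830318e-04,  2.21559592e-03,
       -4.92146790e-05, -7.91621167e-04]), 'joint_torque': array([ 2.88023628e-03, -6.87247610e+01,  4.87804949e+01,  1.23089776e-02,
        1.48214913e-04,  1.53753678e-05]), 'eef_pos': array([ 147.61674388, -477.57968531,  404.27      ]), 'tool_rot': array([-4.98816667e-04,  9.88786154e-01,  1.49337494e-01, -7.94897543e-05]), 'wrist_force': array([-0.51075567, -0.00740108, -0.00954846]), 'moment': array([0.02411461, 0.00969596, 0.05440517]), 'gripper_force': 0.0, 'grip_width': 85.3326357924186} 154.70000000000002
```

View pics/scene0.png

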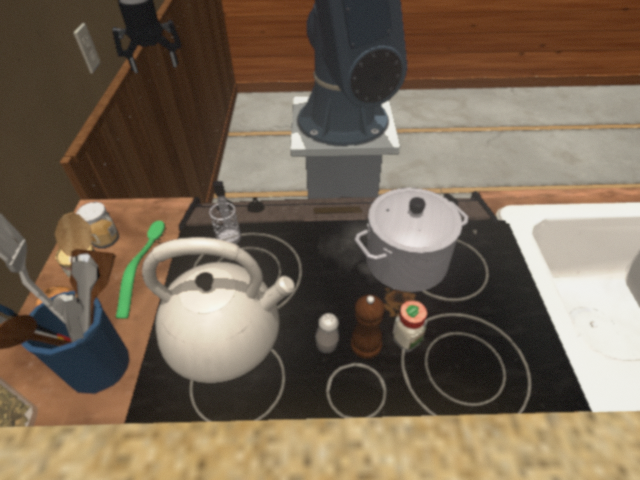

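View pics/top0.png

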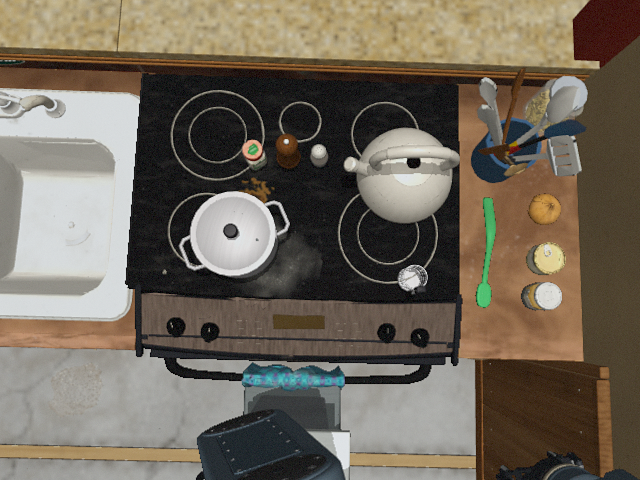

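The top view shows the pot knob at (231,231), the handles at about (188,253) and (282,217), and the infuser at about (412,279). In the scene view the knob is at (417,206) and the infuser grip at (220,188). I'll enlarge both objects.

```bash
cat > h.py <<'E'
from rig import bot, optics
import cv2,numpy as np
from scipy.spatial.transform import Rotation as R
def proj(r,P):
    c=(r["world_to_cam"]@np.append(P,1))[:3]; p=r["camera_matrix"]@[c[0],-c[1],-c[2]]; return p[:2]/p[2]
def ray(r,uv):
    W=r["world_to_cam"]; d=np.linalg.solve(r["camera_matrix"],[*uv,1]); d=W[:3,:3].T@[d[0],-d[1],-d[2]]
    return -W[:3,:3].T@W[:3,3], d
def atz(r,uv,z):
    o,d=ray(r,uv); return o+d*(z-o[2])/d[2]
def tri(a,ua,b,ub):
    o1,d1=ray(a,ua);o2,d2=ray(b,ub); s=np.linalg.lstsq(np.c_[d1,-d2],o2-o1,rcond=None)[0]
    p,q=o1+d1*s[0],o2+d2*s[1]; return (p+q)/2,np.linalg.norm(p-q)
def crop(r,x,y,w,h,k): return cv2.resize(r["pixels"][y:y+h,x:x+w],None,fx=k,fy=k,interpolation=cv2.INTER_CUBIC)
E
python3 - <<'E'
from h import *
t=optics.read_camera("top");s=optics.read_camera("scene")
a=np.vstack([np.hstack([crop(t,175,180,120,100,3.3),crop(t,382,240,70,59,5.6)[:330,:390]]), ]) if 0 else None
A=crop(t,175,185,120,100,3); B=crop(t,385,250,60,50,6); C=crop(s,350,180,120,100,3); D=crop(s,195,175,60,80,5)[:300]
top=np.hstack([A,B]); bot_=np.hstack([C,crop(s,195,175,60,50,6) if 0 else crop(s,195,178,72,60,5)])
cv2.imwrite("pics/c.png",np.vstack([top,bot_]))
print(tri(t,(231,231),s,(417,206)),[proj(t,[300,-240,z]) for z in(0,130)])
E
```

```text
(array([583.32636301, 111.06488023, 163.5801677 ]), np.float64(3.4313633625496474)) [array([384.66224817, 365.78211915]), array([392.12109705, 371.37730579])]
```

View pics/c.png

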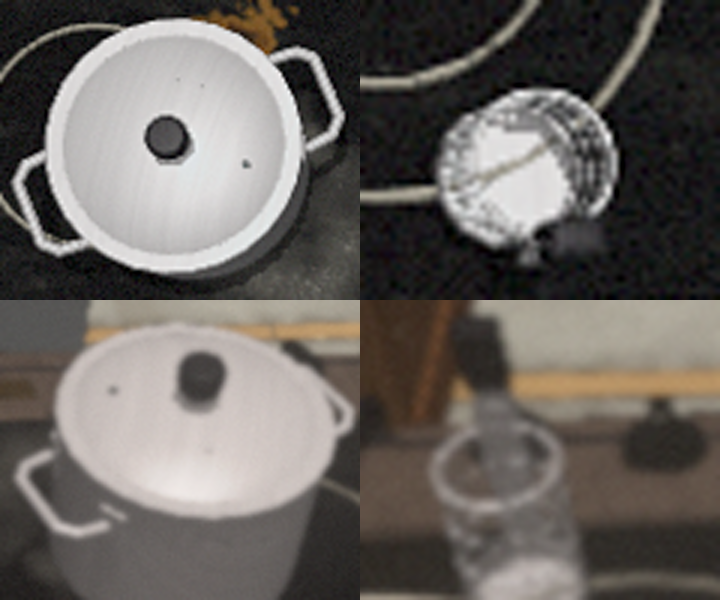

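```bash
python3 - <<'E'
from h import *
np.set_printoptions(precision=1,suppress=True)
t=optics.read_camera("top");s=optics.read_camera("scene")
T=lambda x,y:(175+x/3,185+y/3); I=lambda x,y:(385+(x-360)/6,250+y/6)
S=lambda x,y:(350+x/3,180+(y-300)/3); J=lambda x,y:(195+(x-360)/5,178+(y-300)/5)
print("knob",atz(t,T(167,135),177),tri(t,T(167,137),s,S(201,372)))
print("rim t",atz(t,T(175,146),131),"rim s",atz(s,S(197,420),131))
h1,h2=atz(t,T(30,217),100),atz(t,T(322,85),100); print("handles",h1,h2,(h1+h2)/2,np.linalg.norm(h1-h2),np.degrees(np.arctan2(*(h1-h2)[[1,0]])))
print("grip",tri(t,I(580,235),s,J(482,345)),atz(t,I(580,237),146))
print("ring t",atz(t,I(558,150),88), "ring s",atz(s,J(497,467),88),"base t",atz(t,I(500,188),0))
E
```

```text
knob [583.4 108.3 177. ] (array([583.3, 110.7, 168.8]), np.float64(2.6954976501698664))
rim t [581.6 108.6 131. ] rim s [589.  113.9 131. ]
handles [529.7 216.  100. ] [634.8   6.2 100. ] [582.2 111.1 100. ] 234.68540406549258 116.60545469645035
grip (array([ 473.6, -297.5,  131.1]), np.float64(8.060900325075316)) [ 472.9 -298.8  146. ]
ring t [ 507.2 -301.1   88. ] ring s [ 505.3 -290.3   88. ] base t [ 497.3 -293.6    0. ]
```

```bash
cat >> h.py <<'E'
def plan(pos,yaw,mm=38,deg=6.8,start=None):
    """rows (tool axes at each call's start) to TCP pos, tool down with tool x at world yaw (deg)"""
    st=bot.state(); p=np.array(st["eef_pos"]); w,x,y,z=st["tool_rot"]; M=R.from_quat([x,y,z,w])
    G=lambda a:R.from_euler("z",a,degrees=True)*R.from_euler("x",180,degrees=True)
    if start is not None: p=np.array(start[0],float); M=G(start[1])
    m=M.as_matrix(); y0=np.degrees(np.arctan2(m[1,0],m[0,0])); dy=(yaw-y0+180)%360-180
    print("from",p.round(1),"yaw",round(y0,2))
    n=int(np.ceil(max(np.linalg.norm(pos-p)/mm,abs(dy)/deg,1))); k=0
    while k<n:
        rows=[]
        for i in range(k+1,k+6):
            f=min(i/n,1); A=p+f*(np.array(pos)-p); B=G(y0+f*dy) if 1 else 0
            v=M.inv().apply(A-(p if k==0 else P0))/10; o=(M.inv()*B).as_rotvec(degrees=True)
            rows.append(" ".join(f"{c:.2f}".rstrip("0").rstrip(".") for c in np.r_[v,o]+0.0))
        P0,M=A,B; k+=5; print("; ".join(rows).replace("-0 ","0 "))
E
python3 - <<'E'
from h import *
np.set_printoptions(precision=1,suppress=True)
t=optics.read_camera("top")
for n,uv,z in (("hobL",(142,290),0),("hobfrontmid",(300,297),0),("hobR",(458,295),0),("salt",(319,147),90),("spout",(346,165),150),("pepper",(288,140),150),("kettle",(405,180),120)): print(n,atz(t,uv,z))
plan([583,110,390],180)
E
```

```text
hobL [458.2 332.8   0. ]
hobfrontmid [452.8 -37.8   0. ]
hobR [ 468.5 -412.2    0. ]
salt [793.3 -71.   90. ]
spout [ 738. -131.  150.]
pepper [789.8  -2.5 150. ]
kettle [ 715.8 -265.1  120. ]
from [ 147.6 -477.7  404.6] yaw 17.18
2.46 -1.8 0.06 -0.02 0 -6.78; 4.91 -3.61 0.12 -0.02 0 -13.57; 7.37 -5.41 0.18 -0.02 0 -20.35; 9.82 -7.21 0.24 -0.02 0 -27.14; 12.28 -9.02 0.31 -0.02 0 -33.92
3.04 -0.13 0.06 0 0 -6.78; 6.09 -0.25 0.12 0 0 -13.57; 9.13 -0.38 0.18 0 0 -20.35; 12.18 -0.5 0.24 0 0 -27.14; 15.22 -0.63 0.3 0 0 -33.92
2.6 1.59 0.06 0 0 -6.78; 5.19 3.19 0.12 0 0 -13.57; 7.79 4.78 0.18 0 0 -20.35; 10.39 6.38 0.24 0 0 -27.14; 12.98 7.97 0.3 0 0 -33.92
1.26 2.77 0.06 0 0 -6.78; 2.53 5.54 0.12 0 0 -13.57; 3.79 8.32 0.18 0 0 -20.35; 5.06 11.09 0.24 0 0 -27.14; 6.32 13.86 0.3 0 0 -33.92
-0.5 3.01 0.06 0 0 -6.78; -0.99 6.01 0.12 0 0 -13.57; -1.49 9.02 0.18 0 0 -20.35; -1.99 12.03 0.24 0 0 -27.14; -1.99 12.03 0.24 0 0 -27.14
```

{"op": "move_arm", "data": {"increments": "2.46 -1.8 0.06 0 0 -6.78; 4.91 -3.61 0.12 0 0 -13.57; 7.37 -5.41 0.18 0 0 -20.35; 9.82 -7.21 0.24 0 0 -27.14; 12.28 -9.02 0.31 0 0 -33.92", "grip": 1}}

```text
clock: 0.77
eef_pos: [238.8, -354.0, 401.6]
tool_rot: [0.0, 0.901, 0.434, 0.0]
wrist_force: [1.2, 0.7, 0.3]
grip_width: 85.5
gripper_force: 0.0
```

{"op": "move_arm", "data": {"increments": "3.04 -0.13 0.06 0 0 -6.78; 6.09 -0.25 0.12 0 0 -13.57; 9.13 -0.38 0.18 0 0 -20.35; 12.18 -0.5 0.24 0 0 -27.14; 15.22 -0.63 0.3 0 0 -33.92"}}

```text
clock: 1.18
eef_pos: [329.6, -231.5, 398.7]
tool_rot: [0.0, 0.735, 0.678, 0.0]
wrist_force: [1.1, 0.1, 0.8]
grip_width: 85.4
gripper_force: 0.0
```

{"op": "move_arm", "data": {"increments": "2.6 1.59 0.06 0 0 -6.78; 5.19 3.19 0.12 0 0 -13.57; 7.79 4.78 0.18 0 0 -20.35; 10.39 6.38 0.24 0 0 -27.14; 12.98 7.97 0.3 0 0 -33.92"}}

```text
clock: 1.6
eef_pos: [420.3, -109.0, 395.7]
tool_rot: [0.0, 0.505, 0.863, 0.0]
wrist_force: [0.5, -1.2, 0.7]
grip_width: 85.1
gripper_force: 0.0
```

{"op": "move_arm", "data": {"increments": "1.26 2.77 0.06 0 0 -6.78; 2.53 5.54 0.12 0 0 -13.57; 3.79 8.32 0.18 0 0 -20.35; 5.06 11.09 0.24 0 0 -27.14; 6.32 13.86 0.3 0 0 -33.92"}}

```text
clock: 2.02
eef_pos: [511.1, 13.4, 392.6]
tool_rot: [0.0, 0.232, 0.973, 0.0]
wrist_force: [0.9, -1.9, -0.3]
grip_width: 85.4
gripper_force: 0.0
```

{"op": "move_arm", "data": {"increments": "-0.5 3.01 0.06 0 0 -6.78; -0.99 6.01 0.12 0 0 -13.57; -1.49 9.02 0.18 0 0 -20.35; -1.99 12.03 0.24 0 0 -27.14; -1.99 12.03 0.24 0 0 -27.14"}}

```text
clock: 2.43
eef_pos: [584.9, 113.6, 389.0]
tool_rot: [-0.0, -0.005, 1.0, 0.0]
wrist_force: [0.8, 0.6, 0.3]
grip_width: 85.6
gripper_force: 0.0
```

{"op": "move_arm", "data": {"increments": "0 0 2 0 0 0; 0 0 4 0 0 0; 0 0 5.5 0 0 0; 0 0 6.4 0 0 0; 0 0 6.4 0 0 0"}}

```text
clock: 2.85
eef_pos: [582.4, 109.7, 324.4]
tool_rot: [-0.001, 0.0, 1.0, -0.0]
wrist_force: [-1.0, -0.5, 0.7]
grip_width: 85.3
gripper_force: 0.0
```

{"op": "move_arm", "data": {"increments": "0 0 0 0 0 0; 0 0 0 0 0 0; 0 0 0 0 0 0; 0 0 0 0 0 0; 0 0 0 0 0 0", "grip": 0.25, "force": 30}}

```text
clock: 3.27
eef_pos: [583.2, 110.0, 327.1]
tool_rot: [0.001, 0.0, 1.0, 0.0]
wrist_force: [-2.5, -0.2, 7.8]
grip_width: 29.6
gripper_force: 28.9
```

{"op": "move_arm", "data": {"increments": "0 0 0 0 0 0; 0 0 0 0 0 0; 0 0 0 0 0 0; 0 0 0 0 0 0; 0 0 0 0 0 0", "grip": 0, "force": 40}}

```text
clock: 3.68
eef_pos: [583.2, 110.0, 327.2]
tool_rot: [0.001, 0.0, 1.0, 0.0]
wrist_force: [-1.6, 0.5, 7.4]
grip_width: 29.5
gripper_force: 39.1
```

{"op": "move_arm", "data": {"increments": "0 0 -0.5 0 0 0; 0 0 -1.5 0 0 0; 0 0 -3 0 0 0; 0 0 -4.5 0 0 0; 0 0 -6 0 0 0", "force": 50}}

```text
clock: 4.1
eef_pos: [582.9, 109.9, 387.6]
tool_rot: [-0.0, 0.0, 1.0, -0.0]
wrist_force: [1.3, 0.1, -3.8]
grip_width: 29.3
gripper_force: 49.7
```

```bash
python3 - <<'E'
from h import *
t=optics.read_camera("top");s=optics.read_camera("scene")
cv2.imwrite("pics/d.png",np.hstack([crop(s,330,90,160,200,2.5),crop(t,160,130,160,200,2.5)]))
plan([575,-125,387],180,mm=28)
E
```

```text
from [583.4 109.9 389. ] yaw 180.0
0.09 -2.61 0.02 0.04 0.21 -0; 0.19 -5.22 0.04 0.04 0.21 -0; 0.28 -7.83 0.06 0.04 0.21 -0; 0.37 -10.44 0.08 0.04 0.21 -0; 0.47 -13.05 0.1 0.04 0.21 -0
0.09 -2.61 0.02 0 0 -0; 0.19 -5.22 0.04 0 0 -0; 0.28 -7.83 0.07 0 0 -0; 0.37 -10.44 0.09 0 0 -0; 0.37 -10.44 0.09 0 0 -0
```

View pics/d.png

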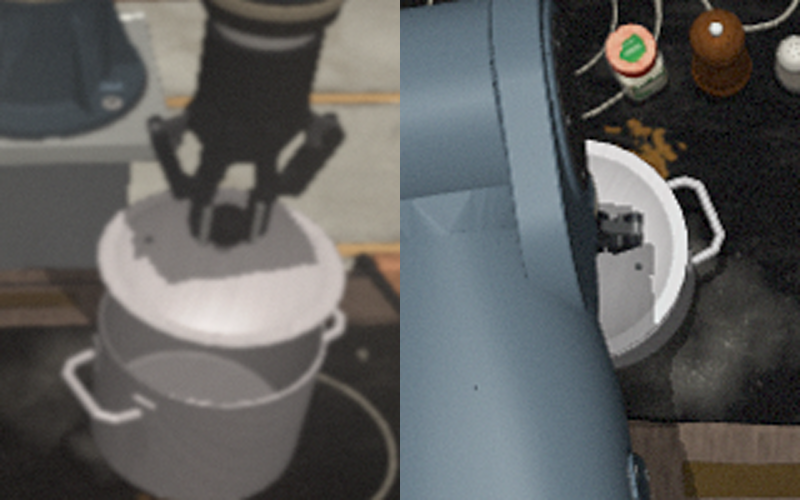

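The lid is off and held level, and the pot stands open in its place. I'll carry the lid to the free hob area.

{"op": "move_arm", "data": {"increments": "0.1 -2 0 0 0 0; 0.2 -5 0 0 0 0; 0.3 -8 0 0 0 0; 0.4 -11 0 0 0 0; 0.5 -14 0 0 0 0"}}

```text
clock: 4.62
eef_pos: [577.6, -31.4, 385.6]
tool_rot: [-0.0, -0.0, 1.0, 0.0]
wrist_force: [0.7, -0.5, -3.4]
grip_width: 28.9
gripper_force: 49.9
```

{"op": "move_arm", "data": {"increments": "0 -3 0 0 0 0; 0 -6 0 0 0 0; 0 -8 0 0 0 0; 0 -9.5 0 0 0 0; 0 -9.5 0 0 0 0"}}

```text
clock: 5.03
eef_pos: [577.8, -127.5, 385.5]
tool_rot: [-0.0, 0.001, 1.0, -0.0]
wrist_force: [0.9, -0.8, -2.9]
grip_width: 28.5
gripper_force: 50.1
```

{"op": "move_arm", "data": {"increments": "0 0 3 0 0 0; 0 0 6.5 0 0 0; 0 0 10 0 0 0; 0 0 13.5 0 0 0; 0 0 16 0 0 0"}}

```text
clock: 5.45
eef_pos: [577.0, -124.1, 223.0]
tool_rot: [-0.001, -0.0, 1.0, 0.0]
wrist_force: [-0.6, 0.6, -4.2]
grip_width: 28.7
gripper_force: 50.1
```

{"op": "move_arm", "data": {"increments": "0 0 0.5 0 0 0; 0 0 1 0 0 0; 0 0 1.3 0 0 0; 0 0 1.5 0 0 0; 0 0 1.5 0 0 0"}}

```text
clock: 5.87
eef_pos: [578.5, -125.1, 212.3]
tool_rot: [0.001, -0.0, 1.0, -0.0]
wrist_force: [-0.7, 0.2, -2.7]
grip_width: 29.0
gripper_force: 50.4
```

{"op": "move_arm", "data": {"increments": "0 0 0.2 0 0 0; 0 0 0.4 0 0 0; 0 0 0.6 0 0 0; 0 0 0.7 0 0 0; 0 0 0.7 0 0 0"}}

```text
clock: 6.28
eef_pos: [577.9, -125.1, 204.0]
tool_rot: [-0.0, 0.0, 1.0, 0.0]
wrist_force: [-0.1, -0.5, -3.1]
grip_width: 28.9
gripper_force: 50.4
```

{"op": "move_arm", "data": {"increments": "0 0 0.1 0 0 0; 0 0 0.2 0 0 0; 0 0 0.3 0 0 0; 0 0 0.3 0 0 0; 0 0 0.3 0 0 0"}}

```text
clock: 6.7
eef_pos: [578.0, -125.1, 202.2]
tool_rot: [0.0, 0.0, 1.0, -0.0]
wrist_force: [-6.6, 0.1, 12.7]
grip_width: 28.9
gripper_force: 51.9
```

{"op": "move_arm", "data": {"increments": "0 0 -0.1 0 0 0; 0 0 -0.1 0 0 0; 0 0 -0.1 0 0 0; 0 0 -0.1 0 0 0; 0 0 -0.1 0 0 0"}}

```text
clock: 7.12
eef_pos: [578.1, -125.1, 202.3]
tool_rot: [0.0, 0.0, 1.0, -0.0]
wrist_force: [-0.2, -0.9, 0.5]
grip_width: 28.7
gripper_force: 50.8
```

{"op": "move_arm", "data": {"increments": "0 0 0 0 0 0; 0 0 0 0 0 0; 0 0 0 0 0 0; 0 0 0 0 0 0; 0 0 0 0 0 0", "grip": 0.8}}

```text
clock: 7.53
eef_pos: [578.0, -125.1, 202.2]
tool_rot: [0.0, 0.0, 1.0, 0.0]
wrist_force: [-0.2, -0.2, -0.3]
grip_width: 68.2
gripper_force: 0.0
```

{"op": "move_arm", "data": {"increments": "0 0 -2 0 0 0; 0 0 -6 0 0 0; 0 0 -10 0 0 0; 0 0 -14 0 0 0; 0 0 -18 0 0 0"}}

```text
clock: 7.95
eef_pos: [577.5, -125.0, 384.3]
tool_rot: [0.0, 0.0, 1.0, 0.0]
wrist_force: [0.5, -1.2, 0.6]
grip_width: 68.4
gripper_force: 0.0
```

```bash
python3 - <<'E'
from h import *
plan([474,-297,345],180)
E
```

```text
from [ 577.5 -125.   384.3] yaw 179.99
1.72 -2.87 0.65 0 0 -0; 3.45 -5.73 1.31 0 0 -0; 5.17 -8.6 1.96 0 0 -0; 6.9 -11.47 2.62 0 0 -0; 8.62 -14.33 3.27 0 0 -0
1.72 -2.87 0.65 0 0 -0; 1.72 -2.87 0.65 0 0 -0; 1.72 -2.87 0.65 0 0 -0; 1.72 -2.87 0.65 0 0 -0; 1.72 -2.87 0.65 0 0 -0
```

```bash
cat >> h.py <<'E'
def ov(im,r,x0,y0,k,P,col,close=True):
    q=np.array([(proj(r,p)-[x0,y0]+.5)*k-.5 for p in P]); cv2.polylines(im,[np.round(q*8).astype(int)],close,col,1,cv2.LINE_AA,3)
circ=lambda c,rad,z:[[c[0]+rad*np.cos(a),c[1]+rad*np.sin(a),z] for a in np.linspace(0,6.28,60)]
E
python3 - <<'E'
from h import *
t=optics.read_camera("top");s=optics.read_camera("scene")
c=[502.5,-296];yaw=np.radians(4);u=np.array([np.cos(yaw),np.sin(yaw)]);v=np.array([-u[1],u[0]])
pc=[583,110]
out=[]
for r,x,y,w,h,k in((t,385,250,60,50,6.6),(s,195,175,60,75,4.4),(t,175,180,120,100,3.3),(s,350,180,120,100,3.3)):
    im=crop(r,x,y,w,h,k)
    for z in (0,88): ov(im,r,x,y,k,circ(c,27.5,z),(0,255,0))
    for z in (110,146): ov(im,r,x,y,k,[[*(np.array(c)+u*(-29.5+a)+v*b),z] for a,b in((-7.5,-11),(7.5,-11),(7.5,11),(-7.5,11))],(0,0,255) if z>130 else (255,0,0))
    ov(im,r,x,y,k,circ(pc,90,130),(0,255,0)); ov(im,r,x,y,k,circ(pc,87,5),(0,0,255))
    out.append(cv2.copyMakeBorder(im,0,max(0,330-im.shape[0]),0,max(0,396-im.shape[1]),0)[:330,:396])
cv2.imwrite("pics/e.png",np.vstack([np.hstack(out[:2])[:300],np.hstack(out[2:])[:300]]))
E
```

```text
(no output)
```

View pics/e.png

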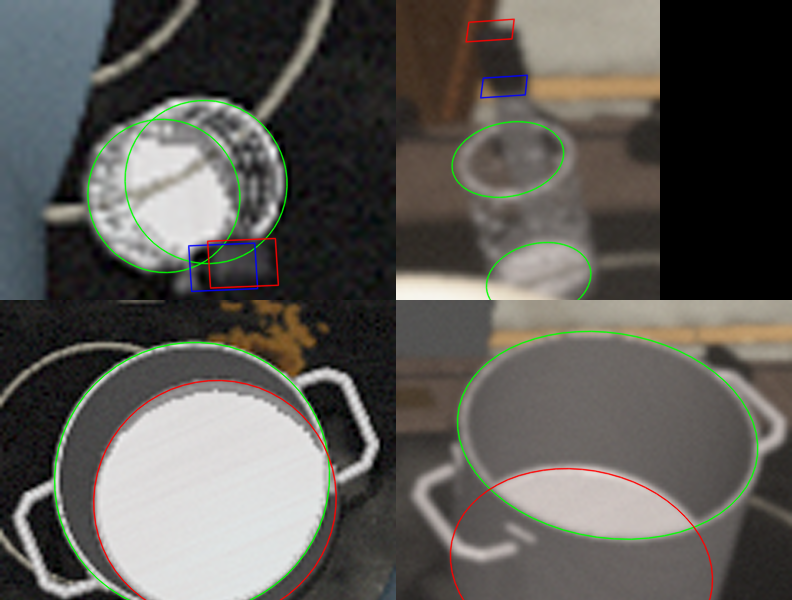

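Pot centre (583,110) fits in both views and the lid is down. The infuser fits at about (502.5,-293) with yaw around 5°, so I'll go to its grip.

```bash
python3 - <<'E'
from h import *
plan([473,-295.5,350],185)
E
```

```text
from [ 578.9 -125.3  388.9] yaw 180.0
1.77 -2.84 0.64 -0.12 0.53 -0.83; 3.54 -5.67 1.28 -0.12 0.53 -1.67; 5.31 -8.51 1.91 -0.13 0.53 -2.5; 7.08 -11.34 2.55 -0.13 0.53 -3.34; 8.86 -14.18 3.19 -0.13 0.53 -4.17
1.97 -2.7 0.65 0 0 -0.83; 1.97 -2.7 0.65 0 0 -0.83; 1.97 -2.7 0.65 0 0 -0.83; 1.97 -2.7 0.65 0 0 -0.83; 1.97 -2.7 0.65 0 0 -0.83
```

{"op": "move_arm", "data": {"increments": "1.8 -2.8 0 0 0 -0.8; 3.5 -5.7 0 0 0 -1.7; 5.3 -8.5 0.5 0 0 -2.5; 7.1 -11.3 1 0 0 -3.3; 8.9 -14.2 1.5 0 0 -4.2"}}

```text
clock: 8.47
eef_pos: [488.0, -268.1, 367.1]
tool_rot: [0.0, -0.037, 0.999, -0.0]
wrist_force: [0.7, -1.0, -0.8]
grip_width: 68.3
gripper_force: 0.0
```

{"op": "move_arm", "data": {"increments": "1.6 -2.7 0.65 0 0 -0.8; 1.7 -2.8 1.3 0 0 -0.8; 1.7 -2.8 1.5 0 0 -0.8; 1.7 -2.8 1.5 0 0 -0.8; 1.7 -2.8 1.5 0 0 -0.8"}}

```text
clock: 8.88
eef_pos: [474.5, -295.6, 352.4]
tool_rot: [0.0, -0.044, 0.999, 0.0]
wrist_force: [0.6, 0.1, 0.2]
grip_width: 68.3
gripper_force: 0.0
```

```bash
python3 - <<'E'
from h import *
t=optics.read_camera("top");s=optics.read_camera("scene")
c=np.array([502.5,-293]);yaw=np.radians(5);u=np.array([np.cos(yaw),np.sin(yaw)]);v=np.array([-u[1],u[0]])
out=[]
for r,x,y,w,h,k in((t,370,225,80,100,5),(s,180,115,80,120,5)):
    im=crop(r,x,y,w,h,k)
    out.append(im[:500])
cv2.imwrite("pics/f.png",np.hstack(out))
plan([473,-295.5,283],185)
E
```

```text
from [ 474.7 -295.5  352.6] yaw -174.93
0.09 0.01 3.48 -0.01 0.03 0.04; 0.17 0.01 6.96 -0.01 0.03 0.07; 0.17 0.01 6.96 -0.01 0.03 0.07; 0.17 0.01 6.96 -0.01 0.03 0.07; 0.17 0.01 6.96 -0.01 0.03 0.07
```

View pics/f.png

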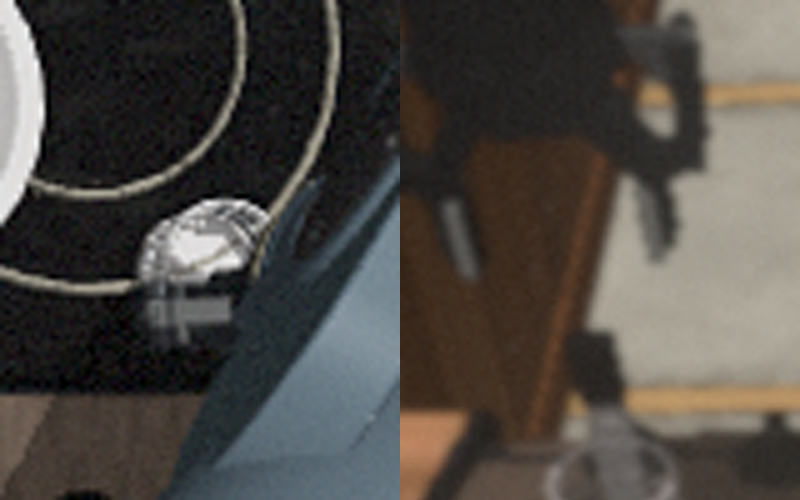

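The fingers straddle the grip (scene crop: finger tips at (465,275) and (660,255), grip at (595,365)). The grip is about 2 mm toward +y, so I'll descend and close gently.

{"op": "move_arm", "data": {"increments": "0.1 0.2 2.5 0 0 0; 0.1 0.2 5 0 0 0; 0.1 0.2 6.5 0 0 0; 0.1 0.2 7 0 0 0; 0.1 0.2 7 0 0 0"}}

```text
clock: 9.4
eef_pos: [473.0, -293.7, 281.5]
tool_rot: [-0.001, -0.044, 0.999, 0.0]
wrist_force: [-0.6, 0.1, -0.1]
grip_width: 68.3
gripper_force: 0.0
```

{"op": "move_arm", "data": {"increments": "0 0 0 0 0 0; 0 0 0 0 0 0; 0 0 0 0 0 0; 0 0 0 0 0 0; 0 0 0 0 0 0", "grip": 0.38, "force": 25}}

```text
clock: 9.82
eef_pos: [473.0, -294.5, 282.7]
tool_rot: [0.0, -0.044, 0.999, -0.0]
wrist_force: [-1.1, 0.2, 0.2]
grip_width: 32.5
gripper_force: 0.0
```

{"op": "move_arm", "data": {"increments": "0 0 0 0 0 0; 0 0 0 0 0 0; 0 0 0 0 0 0; 0 0 0 0 0 0; 0 0 0 0 0 0", "grip": 0.2}}

```text
clock: 10.23
eef_pos: [473.0, -294.5, 282.4]
tool_rot: [0.0, -0.044, 0.999, -0.0]
wrist_force: [-0.2, -1.1, 4.0]
grip_width: 21.7
gripper_force: 27.8
```

{"op": "move_arm", "data": {"increments": "0 0 0 0 0 0; 0 0 0 0 0 0; 0 0 0 0 0 0; 0 0 0 0 0 0; 0 0 0 0 0 0", "grip": 0, "force": 60}}

```text
clock: 10.65
eef_pos: [472.9, -294.4, 282.2]
tool_rot: [0.0, -0.044, 0.999, -0.0]
wrist_force: [-0.1, -0.7, 4.2]
grip_width: 20.9
gripper_force: 59.9
```

{"op": "move_arm", "data": {"increments": "0 0 -0.3 0 0 0; 0 0 -1 0 0 0; 0 0 -3 0 0 0; 0 0 -6 0 0 0; 0 0 -9 0 0 0"}}

```text
clock: 11.07
eef_pos: [472.4, -294.0, 373.0]
tool_rot: [-0.001, -0.044, 0.999, 0.001]
wrist_force: [2.2, -1.3, -2.4]
grip_width: 21.4
gripper_force: 59.3
```

{"op": "move_arm", "data": {"increments": "0 0 -3 0 0 0; 0 0 -6 0 0 0; 0 0 -8 0 0 0; 0 0 -8.5 0 0 0; 0 0 -8.5 0 0 0"}}

```text
clock: 11.48
eef_pos: [473.1, -294.5, 458.3]
tool_rot: [0.001, -0.044, 0.999, -0.001]
wrist_force: [0.5, -0.7, -1.9]
grip_width: 21.4
gripper_force: 59.3
```

```bash
python3 - <<'E'
from h import *
st=bot.state();print(st["eef_pos"],st["wrist_force"])
plan([527.6,82.2,455],206.6,mm=30)
E
```

```text
[ 473.07277463 -294.45128255  458.31562835] [ 0.47621448 -0.69927496 -1.88777539]
from [ 473.1 -294.5  458.3] yaw -175.0
-0.67 2.85 0.02 -0.07 0.09 -1.66; -1.34 5.7 0.05 -0.07 0.09 -3.32; -2.01 8.55 0.07 -0.07 0.09 -4.98; -2.68 11.4 0.09 -0.07 0.09 -6.65; -3.35 14.25 0.12 -0.07 0.09 -8.31
-1.08 2.72 0.03 0 0 -1.66; -2.15 5.45 0.05 0 0 -3.32; -3.23 8.17 0.08 0 0 -4.98; -4.3 10.89 0.1 0 0 -6.65; -5.38 13.61 0.13 0 0 -8.31
-1.46 2.54 0.03 0 0 -1.66; -2.91 5.08 0.05 0 0 -3.32; -4.37 7.62 0.08 0 0 -4.98; -4.37 7.62 0.08 0 0 -4.98; -4.37 7.62 0.08 0 0 -4.98
```

{"op": "move_arm", "data": {"increments": "-0.6 2.6 0 0 0 -1.7; -1.3 5.7 0 0 0 -3.3; -2 8.5 0 0 0 -5; -2.7 11.4 0 0 0 -6.7; -3.3 14.2 0 0 0 -8.3"}}

```text
clock: 11.9
eef_pos: [493.2, -148.6, 455.3]
tool_rot: [-0.001, -0.116, 0.993, 0.001]
wrist_force: [0.1, -0.7, -1.4]
grip_width: 21.1
gripper_force: 59.4
```

{"op": "move_arm", "data": {"increments": "-1.1 2.7 0 0 0 -1.7; -2.2 5.5 0 0 0 -3.3; -3.2 8.2 0 0 0 -5; -4.3 10.9 0 0 0 -6.7; -5.4 13.6 0 0 0 -8.3"}}

```text
clock: 12.32
eef_pos: [514.3, -3.8, 455.4]
tool_rot: [-0.001, -0.188, 0.982, 0.0]
wrist_force: [-0.5, 0.0, -1.7]
grip_width: 21.4
gripper_force: 59.5
```

{"op": "move_arm", "data": {"increments": "-1.5 2.5 0 0 0 -1.7; -3 5 0 0 0 -3.3; -4 7 0 0 0 -5; -4.4 7.6 0 0 0 -5; -4.4 7.6 0 0 0 -5"}}

```text
clock: 12.73
eef_pos: [527.6, 83.0, 455.5]
tool_rot: [-0.001, -0.231, 0.973, 0.0]
wrist_force: [-0.5, -0.5, -2.5]
grip_width: 21.4
gripper_force: 59.3
```

```bash
python3 - <<'E'
from h import *
t=optics.read_camera("top");s=optics.read_camera("scene")
x,y,w,h,k=290,60,190,200,3
im=crop(s,x,y,w,h,k)
pc=[583,110]; ov(im,s,x,y,k,circ(pc,90,130),(0,255,0))
# upright model at grip position
st=bot.state(); p=st["eef_pos"]; print(p); a=np.radians(206.6); o=np.array([np.cos(a),np.sin(a)]); c=p[:2]-29.5*o
for z in (0,88): ov(im,s,x,y,k,circ(c,27.5,p[2]-282.2+z),(0,0,255))
cv2.imwrite("pics/g.png",im)
E
```

```text
[527.4746492   81.1223138  456.23167357]
```

View pics/g.png

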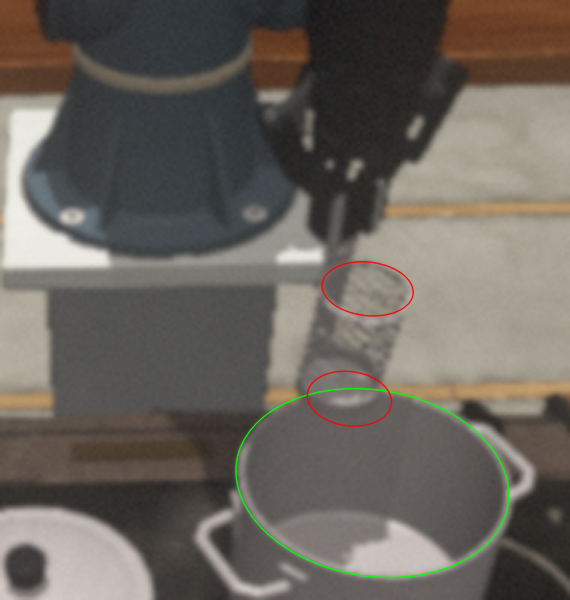

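The infuser hangs drooped toward the robot by about 20 mm at its foot, as described, and the foot is still inside the rim circle. I'll lower the basket into the pot, leaving the lip above the rim.

{"op": "move_arm", "data": {"increments": "0 0 1 0 0 0; 0 0 2 0 0 0; 0 0 3 0 0 0; 0 0 4 0 0 0; 0 0 4 0 0 0"}}

```text
clock: 13.25
eef_pos: [527.2, 80.5, 415.2]
tool_rot: [-0.001, -0.229, 0.973, 0.0]
wrist_force: [-1.0, 0.0, -2.5]
grip_width: 21.5
gripper_force: 59.4
```

{"op": "move_arm", "data": {"increments": "0 0 1 0 0 0; 0 0 2.5 0 0 0; 0 0 4 0 0 0; 0 0 5.2 0 0 0; 0 0 5.7 0 0 0"}}

```text
clock: 13.67
eef_pos: [527.3, 81.3, 358.6]
tool_rot: [-0.001, -0.23, 0.973, 0.0]
wrist_force: [0.4, 0.6, -2.0]
grip_width: 20.9
gripper_force: 59.5
```

{"op": "move_arm", "data": {"increments": "0.3 0 0 0 0 0; 0.6 0 0 0 0 0; 0.9 0 0 0 0 0; 1.2 0 0 0 0 0; 1.4 0 0 0 0 0"}}

```text
clock: 14.08
eef_pos: [514.9, 75.1, 360.9]
tool_rot: [0.001, -0.23, 0.973, -0.0]
wrist_force: [0.5, -0.5, -1.4]
grip_width: 21.2
gripper_force: 59.5
```

{"op": "move_arm", "data": {"increments": "0.15 0 0 0 0 0; 0.3 0 0 0 0 0; 0.45 0 0 0 0 0; 0.6 0 0 0 0 0; 0.6 0 0 0 0 0"}}

```text
clock: 14.5
eef_pos: [509.6, 72.6, 360.2]
tool_rot: [-0.0, -0.23, 0.973, -0.0]
wrist_force: [-0.4, -0.3, -1.9]
grip_width: 21.0
gripper_force: 59.5
```

{"op": "move_arm", "data": {"increments": "0.1 0 0 0 0 0; 0.2 0 0 0 0 0; 0.3 0 0 0 0 0; 0.3 0 0 0 0 0; 0.3 0 0 0 0 0"}}

```text
clock: 14.92
eef_pos: [507.0, 71.3, 360.2]
tool_rot: [0.0, -0.23, 0.973, 0.0]
wrist_force: [0.2, 0.2, -2.4]
grip_width: 21.2
gripper_force: 59.5
```

```bash
python3 - <<'E'
from h import *
t=optics.read_camera("top");s=optics.read_camera("scene")
x,y,w,h,k=340,110,130,180,3.3
im=crop(s,x,y,w,h,k); im2=crop(t,160,150,110,180,3.3)
ov(im,s,x,y,k,circ([583,110],90,130),(0,255,0)); 
cv2.imwrite("pics/h.png",np.hstack([im,im2]))
f=[bot.state()["wrist_force"]]
for _ in range(4): optics.read_camera("top"); f.append(bot.state()["wrist_force"])
print(np.mean(f,0),np.std(f,0),bot.state()["eef_pos"])
E
```

```text
[ 0.62563813  0.4309479  -1.74370339] [0.90690135 0.66989295 0.42230994] [507.07748798  71.3115239  360.17967775]
```

View pics/h.png

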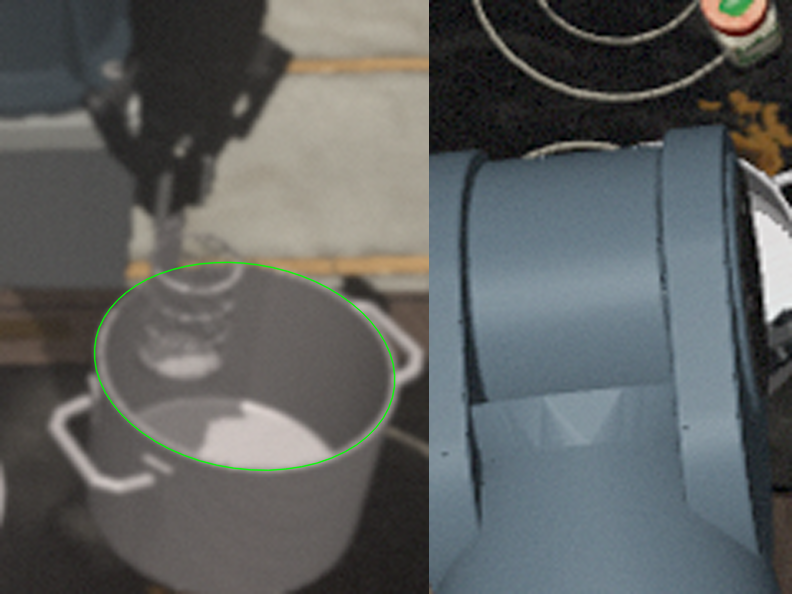

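The basket is inside the pot, with its bottom at crop (182,362), and the pot still matches its overlay. I'll keep feeling outward for the wall.

{"op": "move_arm", "data": {"increments": "0.1 0 0 0 0 0; 0.2 0 0 0 0 0; 0.2 0 0 0 0 0; 0.2 0 0 0 0 0; 0.2 0 0 0 0 0"}}

```text
clock: 15.63
eef_pos: [505.3, 70.4, 360.2]
tool_rot: [0.0, -0.23, 0.973, 0.0]
wrist_force: [0.4, -0.5, -1.8]
grip_width: 21.3
gripper_force: 59.5
```

{"op": "move_arm", "data": {"increments": "0.1 0 0 0 0 0; 0.1 0 0 0 0 0; 0.1 0 0 0 0 0; 0.1 0 0 0 0 0; 0.1 0 0 0 0 0"}}

```text
clock: 16.05
eef_pos: [504.4, 70.0, 360.2]
tool_rot: [-0.0, -0.23, 0.973, 0.0]
wrist_force: [0.7, 0.1, -1.8]
grip_width: 21.1
gripper_force: 59.5
```

```bash
cat >> h.py <<'E'
def feel(n=6):
    f=[]
    for _ in range(n): optics.read_camera("top"); st=bot.state(); f.append(np.r_[st["wrist_force"],st["moment"]])
    f=np.mean(f,0); a=np.radians(206.6); o=np.array([np.cos(a),np.sin(a)]); p=st["eef_pos"]
    print("radial in",-(f[:2]@o).round(2),"tang",(f[:2]@[-o[1],o[0]]).round(2),"z",f[2].round(2),"mom",f[3:].round(3),"rho",((p[:2]-[583,110])@o).round(1),"pos",p.round(1),st["clock"])
E
python3 -c "
from h import *
feel()"
```

```text
radial in 0.87 tang -0.15 z -2.21 mom [ 0.068 -0.136  0.016] rho 88.2 pos [504.4  70.  360.2] 16.35
```

{"op": "move_arm", "data": {"increments": "0.1 0 0 0 0 0; 0.1 0 0 0 0 0; 0.1 0 0 0 0 0; 0.1 0 0 0 0 0; 0.1 0 0 0 0 0"}}

```text
clock: 16.77
eef_pos: [503.5, 69.5, 360.2]
tool_rot: [-0.0, -0.23, 0.973, 0.0]
wrist_force: [1.4, 0.4, -3.1]
grip_width: 21.2
gripper_force: 59.5
```

```bash
python3 -c "
from h import *
feel()"
```

```text
radial in 0.71 tang 0.48 z -2.21 mom [ 0.08  -0.145  0.025] rho 89.2 pos [503.5  69.5 360.2] 17.0667
```

{"op": "move_arm", "data": {"increments": "0.1 0 0 0 0 0; 0.1 0 0 0 0 0; 0.1 0 0 0 0 0; 0.1 0 0 0 0 0; 0.1 0 0 0 0 0"}}

```text
clock: 17.48
eef_pos: [502.6, 69.0, 360.2]
tool_rot: [-0.0, -0.23, 0.973, -0.0]
wrist_force: [1.5, 0.4, -1.9]
grip_width: 21.4
gripper_force: 59.5
```

```bash
python3 -c "
from h import *
feel()"
```

```text
radial in 0.82 tang 0.19 z -2.11 mom [ 0.097 -0.15   0.026] rho 90.2 pos [502.6  69.1 360.2] 17.7833
```

{"op": "move_arm", "data": {"increments": "0 0 0.3 0 0 0; 0 0 0.6 0 0 0; 0 0 0.9 0 0 0; 0 0 1.1 0 0 0; 0 0 1.2 0 0 0"}}

```text
clock: 18.2
eef_pos: [502.5, 69.1, 347.7]
tool_rot: [-0.0, -0.23, 0.973, 0.0]
wrist_force: [0.6, 0.3, -1.3]
grip_width: 21.2
gripper_force: 59.5
```

```bash
python3 -c "
from h import *
feel()"
```

```text
radial in 1.17 tang -0.29 z -2.34 mom [ 0.151 -0.19   0.013] rho 90.2 pos [502.6  69.  348.3] 18.5
```

{"op": "move_arm", "data": {"increments": "0 0 0.2 0 0 0; 0 0 0.4 0 0 0; 0 0 0.5 0 0 0; 0 0 0.6 0 0 0; 0 0 0.6 0 0 0"}}

```text
clock: 18.92
eef_pos: [502.6, 69.1, 342.0]
tool_rot: [-0.0, -0.23, 0.973, 0.0]
wrist_force: [2.1, 0.9, -1.9]
grip_width: 21.4
gripper_force: 59.5
```

```bash
python3 -c "
from h import *
feel()"
```

```text
radial in 1.37 tang -0.3 z -2.52 mom [ 0.181 -0.236 -0.016] rho 90.3 pos [502.6  69.1 342.2] 19.2167
```

{"op": "move_arm", "data": {"increments": "-0.05 0 0.15 0 0 0; -0.1 0 0.3 0 0 0; -0.1 0 0.45 0 0 0; -0.1 0 0.6 0 0 0; -0.1 0 0.6 0 0 0"}}

```text
clock: 19.63
eef_pos: [503.5, 69.5, 335.9]
tool_rot: [-0.0, -0.23, 0.973, -0.0]
wrist_force: [1.4, 0.7, -2.4]
grip_width: 21.2
gripper_force: 59.5
```

```bash
python3 -c "
from h import *
feel(4)"
```

```text
radial in 2.16 tang -0.22 z -3.48 mom [ 0.173 -0.397 -0.004] rho 89.3 pos [503.4  69.5 336.1] 19.8333
```

{"op": "move_arm", "data": {"increments": "0 0 0.1 0 0 0; 0 0 0.2 0 0 0; 0 0 0.3 0 0 0; 0 0 0.3 0 0 0; 0 0 0.3 0 0 0"}}

```text
clock: 20.25
eef_pos: [503.5, 69.5, 333.2]
tool_rot: [0.0, -0.23, 0.973, -0.0]
wrist_force: [1.4, 0.5, 0.3]
grip_width: 21.4
gripper_force: 59.6
```

```bash
python3 -c "
from h import *
feel(4)"
```

```text
radial in 1.72 tang 0.35 z 0.38 mom [ 0.166 -0.39  -0.007] rho 89.2 pos [503.5  69.5 333.2] 20.45
```

The knuckle is starting to load at the expected height. I'll press on gently.

{"op": "move_arm", "data": {"increments": "0 0 0.1 0 0 0; 0 0 0.2 0 0 0; 0 0 0.2 0 0 0; 0 0 0.2 0 0 0; 0 0 0.2 0 0 0"}}

```text
clock: 20.87
eef_pos: [503.5, 69.5, 331.2]
tool_rot: [0.0, -0.23, 0.973, -0.0]
wrist_force: [1.3, 0.1, 2.3]
grip_width: 21.4
gripper_force: 60.0
```

{"op": "move_arm", "data": {"increments": "0 0 0.1 0 0 0; 0 0 0.2 0 0 0; 0 0 0.2 0 0 0; 0 0 0.2 0 0 0; 0 0 0.2 0 0 0"}}

```text
clock: 21.28
eef_pos: [503.5, 69.5, 329.1]
tool_rot: [-0.0, -0.23, 0.973, -0.0]
wrist_force: [1.8, -0.3, 2.4]
grip_width: 21.2
gripper_force: 60.0
```

{"op": "move_arm", "data": {"increments": "0 0 0.1 0 0 0; 0 0 0.2 0 0 0; 0 0 0.2 0 0 0; 0 0 0.2 0 0 0; 0 0 0.2 0 0 0"}}

```text
clock: 21.7
eef_pos: [503.4, 69.5, 327.0]
tool_rot: [-0.0, -0.23, 0.973, 0.0]
wrist_force: [3.0, 0.6, -0.9]
grip_width: 21.1
gripper_force: 59.7
```

```bash
python3 -c "
from h import *
feel(4)"
```

```text
radial in 2.62 tang 0.47 z -2.03 mom [ 0.221 -0.565  0.007] rho 89.3 pos [503.4  69.5 327. ] 21.9
```

{"op": "move_arm", "data": {"increments": "-0.1 0 0 0 0 0; -0.1 0 0.1 0 0 0; -0.1 0 0.2 0 0 0; -0.1 0 0.2 0 0 0; -0.1 0 0.2 0 0 0"}}

```text
clock: 22.32
eef_pos: [504.4, 70.0, 325.2]
tool_rot: [0.0, -0.23, 0.973, 0.0]
wrist_force: [1.6, 1.2, -0.8]
grip_width: 20.8
gripper_force: 59.7
```

```bash
python3 - <<'E'
from h import *
feel(4)
s=optics.read_camera("scene")
x,y,w,h,k=350,140,80,75,7.5
im=crop(s,x,y,w,h,k); ov(im,s,x,y,k,circ([583,110],88.5,130),(0,255,0))
a=np.radians(206.6); o=np.array([np.cos(a),np.sin(a)]); c=np.array([583,110])+o*59; z0=bot.state()["eef_pos"][2]-282.2
for z in(0,88): ov(im,s,x,y,k,circ(c,27.5,z0+z),(0,0,255))
cv2.imwrite("pics/i.png",im)
E
```

```text
radial in 3.09 tang -0.32 z -0.78 mom [ 0.331 -0.583 -0.002] rho 88.2 pos [504.4  70.  325.2] 22.5167
```

View pics/i.png

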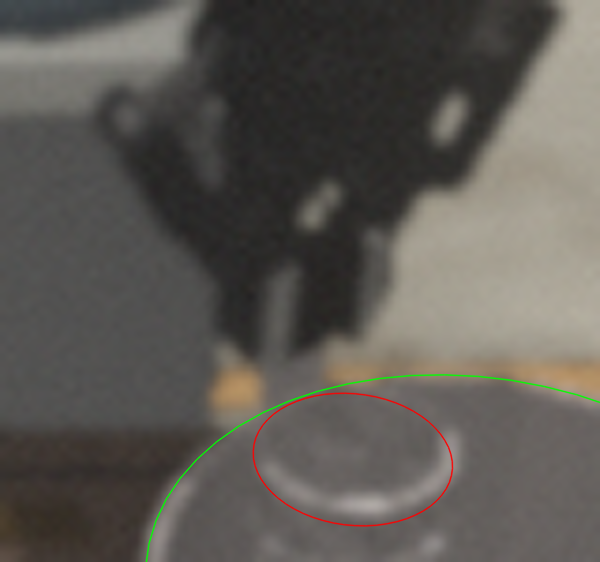

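The rim lies in the clip region and the pot is unmoved, but the basket ring sits a little high. Radial force is growing, so I'll ease inward first.

{"op": "move_arm", "data": {"increments": "-0.1 0 0 0 0 0; -0.2 0 0 0 0 0; -0.2 0 0 0 0 0; -0.2 0 0 0 0 0; -0.2 0 0 0 0 0"}}

```text
clock: 22.98
eef_pos: [506.0, 70.8, 325.1]
tool_rot: [-0.0, -0.23, 0.973, -0.0]
wrist_force: [-0.9, -0.3, -1.2]
grip_width: 21.2
gripper_force: 59.7
```

```bash
python3 -c "
from h import *
feel(5)"
```

```text
radial in -1.17 tang 0.47 z -1.65 mom [-0.126  0.274  0.003] rho 86.4 pos [506.   70.8 325.1] 23.2333
```

{"op": "move_arm", "data": {"increments": "0 0 0.1 0 0 0; 0 0 0.2 0 0 0; 0 0 0.2 0 0 0; 0 0 0.2 0 0 0; 0 0 0.2 0 0 0"}}

```text
clock: 23.65
eef_pos: [506.1, 70.8, 323.1]
tool_rot: [-0.0, -0.23, 0.973, -0.0]
wrist_force: [-1.2, -1.2, -2.8]
grip_width: 21.1
gripper_force: 59.5
```

```bash
python3 -c "
from h import *
feel(5)"
```

```text
radial in -1.12 tang 0.72 z -3.44 mom [-0.182  0.274  0.012] rho 86.3 pos [506.1  70.9 323.1] 23.9
```

The radial force reversed, so the wall is captured between strap and lip. I'll centre it and continue down.

{"op": "move_arm", "data": {"increments": "0.06 0 0 0 0 0; 0.06 0 0.1 0 0 0; 0.06 0 0.2 0 0 0; 0.06 0 0.3 0 0 0; 0.06 0 0.3 0 0 0"}}

```text
clock: 24.32
eef_pos: [505.7, 70.6, 320.2]
tool_rot: [0.0, -0.23, 0.973, 0.0]
wrist_force: [0.4, 0.1, -0.5]
grip_width: 21.2
gripper_force: 59.6
```

```bash
python3 -c "
from h import *
feel(4)"
```

```text
radial in 0.63 tang 0.26 z -2.31 mom [ 0.056 -0.16   0.009] rho 86.8 pos [505.7  70.6 320.2] 24.5167
```

{"op": "move_arm", "data": {"increments": "0 0 0.1 0 0 0; 0 0 0.2 0 0 0; 0 0 0.2 0 0 0; 0 0 0.2 0 0 0; 0 0 0.2 0 0 0"}}

```text
clock: 24.93
eef_pos: [505.7, 70.6, 318.2]
tool_rot: [0.0, -0.23, 0.973, 0.0]
wrist_force: [2.2, 0.3, -2.6]
grip_width: 21.1
gripper_force: 59.6
```

```bash
python3 -c "
from h import *
feel(4)"
```

```text
radial in 2.05 tang -0.28 z -2.35 mom [ 0.166 -0.362  0.016] rho 86.8 pos [505.7  70.6 318.2] 25.1333
```

{"op": "move_arm", "data": {"increments": "-0.03 0 0.1 0 0 0; -0.03 0 0.2 0 0 0; -0.03 0 0.2 0 0 0; -0.03 0 0.2 0 0 0; -0.03 0 0.2 0 0 0"}}

```text
clock: 25.55
eef_pos: [505.8, 70.7, 316.1]
tool_rot: [-0.0, -0.23, 0.973, -0.0]
wrist_force: [0.3, -0.7, -2.8]
grip_width: 20.8
gripper_force: 59.5
```

```bash
python3 -c "
from h import *
feel(3)"
```

```text
radial in 0.33 tang -0.07 z -3.14 mom [ 0.026 -0.076  0.069] rho 86.6 pos [505.8  70.7 316.1] 25.7
```

{"op": "move_arm", "data": {"increments": "0 0 0.1 0 0 0; 0 0 0.1 0 0 0; 0 0 0.1 0 0 0; 0 0 0.1 0 0 0; 0 0 0.1 0 0 0"}}

```text
clock: 26.12
eef_pos: [505.9, 70.7, 315.2]
tool_rot: [-0.0, -0.23, 0.973, -0.0]
wrist_force: [0.4, -0.3, -1.8]
grip_width: 21.2
gripper_force: 59.6
```

```bash
python3 -c "
from h import *
feel(3)"
```

```text
radial in -0.89 tang 0.58 z -2.78 mom [-0.065  0.052  0.023] rho 86.6 pos [505.9  70.7 315.2] 26.2667
```

{"op": "move_arm", "data": {"increments": "0 0 0.1 0 0 0; 0 0 0.2 0 0 0; 0 0 0.2 0 0 0; 0 0 0.2 0 0 0; 0 0 0.2 0 0 0"}}

```text
clock: 26.68
eef_pos: [505.9, 70.7, 313.4]
tool_rot: [0.0, -0.23, 0.973, -0.0]
wrist_force: [-1.2, 0.5, 4.5]
grip_width: 21.5
gripper_force: 60.4
```

{"op": "move_arm", "data": {"increments": "0 0 0.1 0 0 0; 0 0 0.1 0 0 0; 0 0 0.1 0 0 0; 0 0 0.1 0 0 0; 0 0 0.1 0 0 0"}}

```text
clock: 27.1
eef_pos: [505.9, 70.7, 313.1]
tool_rot: [0.001, -0.23, 0.973, -0.0]
wrist_force: [-5.5, -0.5, 16.7]
grip_width: 21.1
gripper_force: 61.9
```

```bash
python3 -c "
from h import *
feel(3)"
```

```text
radial in -5.51 tang -1.65 z 15.97 mom [-0.247  1.288  0.031] rho 86.5 pos [505.9  70.7 313.1] 27.25
```

A hard stop came at 18 N of push, 15 mm below where the knuckle passed, so the clip is home. I'll ease the load and release.

{"op": "move_arm", "data": {"increments": "0 0 -0.05 0 0 0; 0 0 -0.1 0 0 0; 0 0 -0.12 0 0 0; 0 0 -0.12 0 0 0; 0 0 -0.12 0 0 0"}}

```text
clock: 27.67
eef_pos: [505.9, 70.7, 313.4]
tool_rot: [0.0, -0.23, 0.973, -0.0]
wrist_force: [-0.7, -0.9, 2.0]
grip_width: 21.5
gripper_force: 60.1
```

```bash
python3 -c "
from h import *
feel(3)"
```

```text
radial in -1.36 tang 0.76 z 3.06 mom [-0.112  0.267  0.025] rho 86.5 pos [505.9  70.7 313.4] 27.8167
```

{"op": "move_arm", "data": {"increments": "0 0 0 0 0 0; 0 0 0 0 0 0; 0 0 0 0 0 0; 0 0 0 0 0 0; 0 0 0 0 0 0", "grip": 0.6}}

```text
clock: 28.23
eef_pos: [505.9, 70.7, 313.4]
tool_rot: [0.0, -0.23, 0.973, 0.0]
wrist_force: [-0.1, -0.5, 0.2]
grip_width: 51.0
gripper_force: 0.0
```

{"op": "move_arm", "data": {"increments": "0 0 -1 0 0 0; 0 0 -3 0 0 0; 0 0 -6 0 0 0; 0 0 -9 0 0 0; 0 0 -12 0 0 0"}}

```text
clock: 28.65
eef_pos: [505.5, 70.6, 435.6]
tool_rot: [0.0, -0.23, 0.973, -0.0]
wrist_force: [1.0, -0.2, 0.3]
grip_width: 51.5
gripper_force: 0.0
```

{"op": "move_arm", "data": {"increments": "1 -2 0 0 0 0; 3 -5 0 0 0 0; 6 -8 0 0 0 0; 9 -11 0 0 0 0; 11 -14 0 0 0 0"}}

```text
clock: 29.07
eef_pos: [468.6, -105.2, 434.5]
tool_rot: [0.0, -0.23, 0.973, -0.0]
wrist_force: [0.5, 0.8, 0.6]
grip_width: 51.4
gripper_force: 0.0
```

{"op": "move_arm", "data": {"increments": "0 -3 0 0 0 0; 0 -6 0 0 0 0; 0 -9 0 0 0 0; 0 -12 0 0 0 0; 0 -12 0 0 0 0"}}

```text
clock: 29.48
eef_pos: [525.1, -214.8, 433.1]
tool_rot: [-0.0, -0.229, 0.973, -0.0]
wrist_force: [1.2, -0.2, -0.2]
grip_width: 51.5
gripper_force: 0.0
```

```bash
python3 - <<'E'
from h import *
out=[]
a=np.radians(206.6); o=np.array([np.cos(a),np.sin(a)]); v=np.array([-o[1],o[0]]); pc=np.array([583,110]); g=pc+88.5*o
for n,x,y,w,h,k in(("top",160,170,160,120,2.4),("top",215,225,64,90,6.2),("scene",340,150,130,110,3),("scene",350,160,64,50,6.2)):
    r=optics.read_camera(n)
    uv=proj(r,[*g,130])
    if k>6: x,y=int(uv[0]-32),int(uv[1]-24); h=48
    im=crop(r,x,y,w,h,k)
    if k<6:
        ov(im,r,x,y,k,circ(pc,90,130),(0,255,0))
        for z in(35,123): ov(im,r,x,y,k,circ(pc+59*o,27.5,z),(0,0,255))
    else:
        ov(im,r,x,y,k,circ(pc+59*o,27.5,123),(0,0,255))
    out.append(cv2.copyMakeBorder(im,0,max(0,300-im.shape[0]),0,max(0,397-im.shape[1]),0)[:299,:397])
cv2.imwrite("pics/j.png",np.vstack([np.hstack(out[:2]),np.hstack(out[2:])]))
E
```

```text
(no output)
```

View pics/j.png

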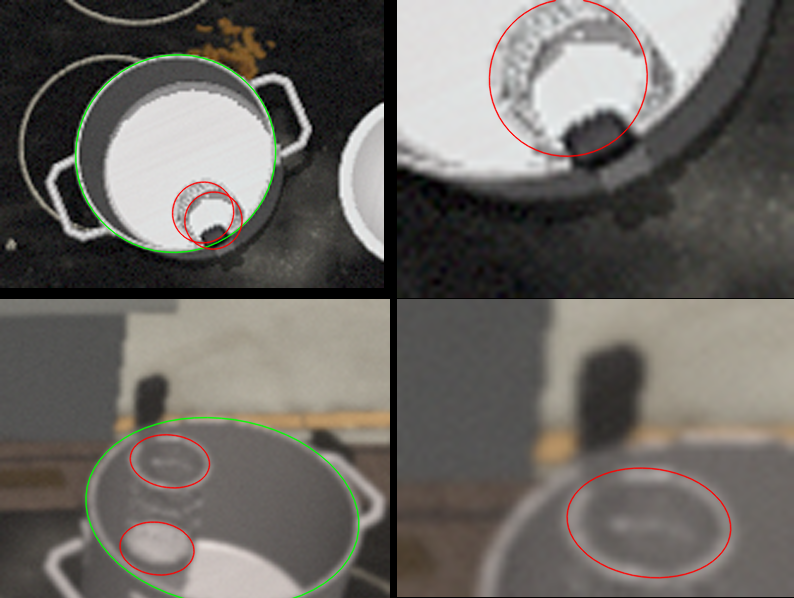

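The ring and base of the infuser match the fully home, upright model, and the clip strap passes over the rim. The pot matches its original place and the arm is clear, so I'm handing in.

```bash
python3 -c "
from rig import ticket
print(ticket.hand_in())"
```

```text
the job is handed in; nothing more can be done
None
```

The job is handed in: the lid lies knob up on the hob and the infuser's clip is fully home on the pot's near rim, clear of both handles. The pot stayed where it stood, the other items were not touched, and the job took about 30 s. The verdict was not shown.

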